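# Change over the two specimen cabinets on the registration desk

## Task

Blood sampling is over and swabs come next. Push the door of the small desk cabinet that stands open shut until its roller catch snaps and the door lies flush, and pull the shut door of the other cabinet out past its catch and leave it wide open, at 60 to 90 degrees.

Things in the scene. Friction and masses are not known exactly. Their poses are not given: they have to be found in the camera images.
- tube_door (a joint): Opening (rad) of the door open at the start (0.7 to 1.2), on the cabinet with sample tubes in it; 0 = shut, flush; stop at 1.6. It stays where left. Two alike white cabinets, fixed, 170 wide, 195 deep, 200 mm high, stand side by side in either order. Door: 167 wide, 12 thick, from 28 to 197 mm above the desk, hinged at the left edge as the robot sees it, opens towards the robot.
- tube_door_handle (a point): Grip point of the open door's handle, an upright round steel bar 12 mm thick, 90 to 192 mm above the desk, its axis 35 mm off the door's outer face, upper 45 mm free all round. Point on the bar's axis, 172 mm up. Axes turn with the door: -x out of its outer face, y along it to the hinge, z up. Upright hinge line at x, y = (35, 140) mm from the point; the free edge is 28 mm off to -y.
- swab_door (a joint): Opening (rad) of the door shut at the start (0), on the other cabinet, with a swab carton in it; grows as it opens. Same door, hinge and catch. Catch on both: a sprung roller behind the top of the free edge meets a pin on the door at about 0.1 rad; pushing shut past it takes about 7.5 N at the handle, below 0.03 rad it snaps the door to 0 and holds it; pulling open takes about 6 N.
- swab_door_handle (a point): Grip point on the handle of the door that is shut at the start: same upright bar (12 mm thick, 35 mm off the face, point 172 mm above the desk, upper 45 mm free all round), same axes and same hinge offset (35, 140) mm in x, y as on the other door.

How it is judged:
At the end, for the whole second after the job is handed in: The door that stood open is held shut by its catch (within 0.03 rad, about 5 mm at its free edge), the door that was shut stands open by more than 0.95 rad (54 degrees), and both are at rest (value of joint tube_door below 0.03 rad and value of joint swab_door above 0.95 rad and velocity of joint tube_door between -0.05 and 0.05 rad/s and velocity of joint swab_door between -0.05 and 0.05 rad/s); the robot touches nothing.
It also fails if it takes over 51 s, if anything falls off the work surface, if the arm or the gripper's body presses on something with over 40 N, if the wrist force passes 120 N, or if a joint passes its speed limit or range.

## Robot

A 6-joint arm with a two-finger parallel gripper is mounted at the origin on a cart in front of the work surface, level with it; the furniture and walls round the work are solid. World frame = base frame: x ahead of the robot, y to its left, z up, the work surface at z = 0. Lengths are in m, angles in rad, forces in N, time in s.
With the tool pointing down it reaches from about 0.35 to 0.95 m from the base axis. Payload 17.4 kg.
Tool frame: the origin (TCP) lies at the very end of the fingers, on their centre line; the grasp point (between the pads) lies 19 mm behind it; y points along the fingers, x is the direction in which the jaws open and shut, and the axes are right-handed (so a half turn about y gives the same grasp; the last joint's range is limited). The gripper opens to 93 mm and grips with 3 to 60 N. Pads are 15 mm wide; open, the fingers measure 128 mm over their backs; the gripper's body (75 mm by 188 mm) begins 65 mm behind the grasp point.
Start: joints at [-1.314, 0.116, 1.442, -0, 1.584, -0.038], TCP at [0.196, -0.646, 0.219] pointing down, gripper open.
Joint ranges: [-2.83, 2.83], [-0.83, 2.19], [0.07, 2.5], [-1.14, 4.28], [0.01, 3], [-2.97, 2.97]. Speed limits (rad/s): [1.89, 1.89, 2.22, 3.14, 3.14, 3.14].

## Interface

Orientations are given as a rotation vector (axis times angle).
In Python, from rig import ctrl gives the robot as it stands.
- The arm moves only by the tool drive_tool, never from a script. Its argument "targets" is a list of rows, each a list of 5 numbers: the shift along the tool's x, y, z in mm, then the turn about the tool's y in rad, then the opening, from 0 (shut) to 1 (fully open). A call has 1 to 20 rows; each row shifts and turns the pose as measured when the row begins, along the tool's axes as they then stand; what a row does not reach is not made up. A row lasts 1/12 s, in which the tool goes at most 41.7 mm and 7.16 degrees, less where a joint would pass 70% of its speed; a pose out of reach is approached as far as the arm can. A call is refused whole if a number of a shift passes 41.7 or a number of a turn 0.125, either way. A call with a gripper value outside its range is refused whole. The fingers move at their own pace and stop on an object; "squeeze" is the grip in N (left out, the last holds). Time passes only in rows, so rows that do not move let the fingers close. It gives the time, the measured TCP pose, the force and the opening at its end, in the units of the state.
- ctrl.sense(): the state, without advancing time (a new reading comes with each control period).
- ctrl.read_camera(name): name is "scene" or "top" or "wrist"; returns the picture (420x560x3 uint8, red, green, blue); there is no depth.
- ctrl.camera_model(name): a dict with "fovy" (degrees; the focal length in pixels is half the picture's height over the tangent of half this angle, whatever the lens; pixels are square), "cx", "cy" (the principal point, pixels), "rvec" (rotation vector, rad) and "tvec" (3), from world to camera coordinates, as OpenCV has them. Camera axes: x right, y down, z forward; pixel columns grow to the right and rows downward; lengths in m; the calibration is good to about 2 mm. A picture is of the moment at which its call begins: read the wrist's pose just before it. camera_model takes no time and is no camera call; for the wrist camera it gives the pose at the moment of the call.
- ctrl.close_job(): hands the job in, once; it reports no verdict.
The state is a dict: "time": time; "joints": joint angles; "qvel": joint speeds; "effort": joint torques, N m; "position": TCP position; "orientation": TCP orientation; "contact_force": force on the tool from outside, world axes, zero at the start; "ft_torque": the same for the moment, N m; "finger_gap": finger opening in m.
Only numpy, scipy, OpenCV 4.12 (cv2) and the standard library are available. Lean on these libraries where they do the work, as an engineer would, in place of code of your own. Each camera call takes 0.05 s, during which the arm holds its last target.

## Working session

There is one attempt and no reset: what is moved stays moved. The work goes in short steps, Python scripts to look and compute and a tool call to move; the robot and the scene stay as the last step left them, time stands still between calls to the robot, and variables do not carry over. Pictures are saved under pics/ and viewed, and the job is handed in when it is done.

Besides the shell and the picture viewer there is one more tool, called after ">>>" as name([rows], argument=value, ...), one row to a line, values as JSON. drive_tool: Moves the arm, as the interface text tells. Its arguments: {"type":"object","properties":{"targets":{"type":"array","items":{"type":"array","items":{"type":"number"}}},"squeeze":{"type":"number"}},"required":["targets"]}

```bash
ls; mkdir -p pics; python3 - <<'E'
from rig import ctrl
import cv2
s=ctrl.sense(); print(s)
for n in ["scene","top","wrist"]:
    m=ctrl.camera_model(n); print(n,m)
    im=ctrl.read_camera(n); cv2.imwrite(f"pics/{n}0.png",im[:,:,::-1])
E
```

```text
pics
{'time': 0.0, 'joints': array([-1.31381628e+00,  1.16486530e-01,  1.44225002e+00,  1.43007540e-05,
        1.58400872e+00, -3.77714629e-02]), 'qvel': array([-6.52268282e-04, -4.06956417e-05,  6.35537641e-04,  6.05617786e-04,
        2.99936523e-04, -1.70722572e-03]), 'effort': array([-6.13004813e-03, -7.21274543e+01, -6.22618246e+01,  7.76201882e-02,
        2.36714096e-02, -4.05424669e-05]), 'position': array([ 0.19605156, -0.64569044,  0.21791428]), 'orientation': array([-1.33358606,  0.99001007, -0.98853127]), 'contact_force': array([ 0.32743555, -0.05332877,  0.25610117]), 'ft_torque': array([ 0.03709671, -0.03300064, -0.01173425]), 'finger_gap': 0.09318978665523128}
scene {'fovy': 49.63609658150814, 'cx': 279.50982644054073, 'cy': 211.09490379493658, 'rvec': array([ 0.9093435 , -2.29226612,  1.30421586]), 'tvec': array([0.40278776, 0.29667449, 0.93221168])}
top {'fovy': 52.85781305454881, 'cx': 279.8783354107715, 'cy': 213.8463060631653, 'rvec': array([ 2.08222745, -2.13002343,  0.23130464]), 'tvec': array([0.00653755, 0.60162528, 0.8777617 ])}
wrist {'fovy': 66.38959084947312, 'cx': 281.4056850937539, 'cy': 204.4995641236925, 'rvec': array([-2.33191123,  1.72954723,  0.24735112]), 'tvec': array([-0.67657021, -0.03368021,  0.3908122 ])}
```

View pics/scene0.png

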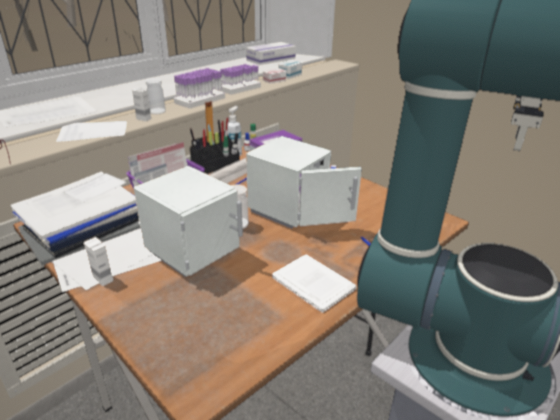

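View pics/top0.png

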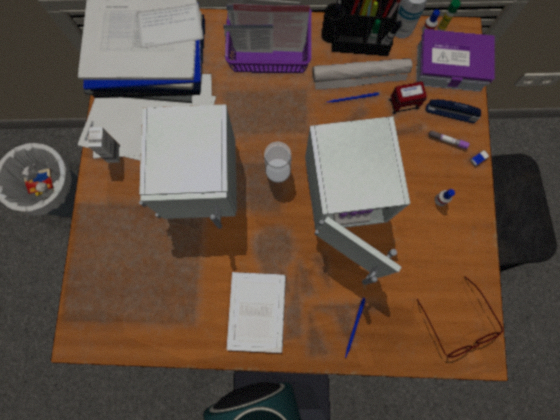

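View pics/wrist0.png

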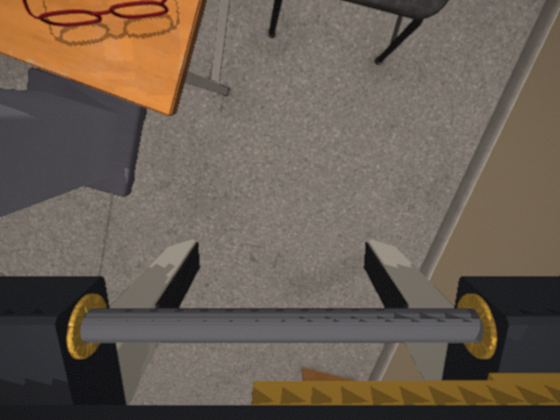

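The top view shows the shut cabinet on the left (columns 142-237, handle near 215,217). The open one is on the right (306-405), with its door running from about (322,225) to (397,268) and the handle near (368,278). I'll zoom in on both.

```bash
python3 - <<'E'
import cv2,numpy as np
im=cv2.imread("pics/top0.png")
a=im[90:240,130:250]; b=im[190:300,300:420]
a=cv2.resize(a,None,fx=4,fy=4,interpolation=cv2.INTER_CUBIC); b=cv2.resize(b,None,fx=5,fy=5,interpolation=cv2.INTER_CUBIC)
cv2.imwrite("pics/za.png",cv2.convertScaleAbs(a,alpha=1.3)); cv2.imwrite("pics/zb.png",cv2.convertScaleAbs(b,alpha=1.3))
im=cv2.imread("pics/scene0.png")
c=im[130:280,120:370]; cv2.imwrite("pics/zc.png",cv2.resize(c,None,fx=3.2,fy=3.2,interpolation=cv2.INTER_CUBIC))
E
```

```text
(no output)
```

View pics/za.png

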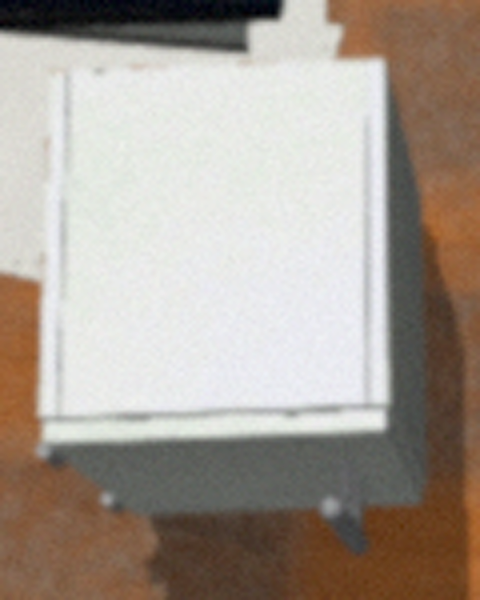

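View pics/zb.png

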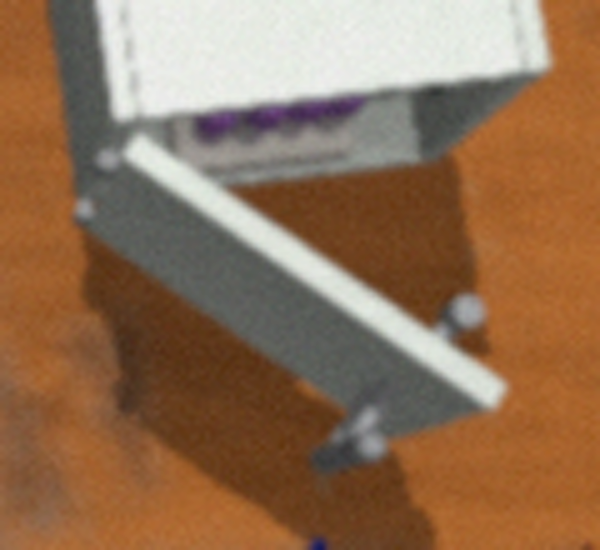

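View pics/zc.png

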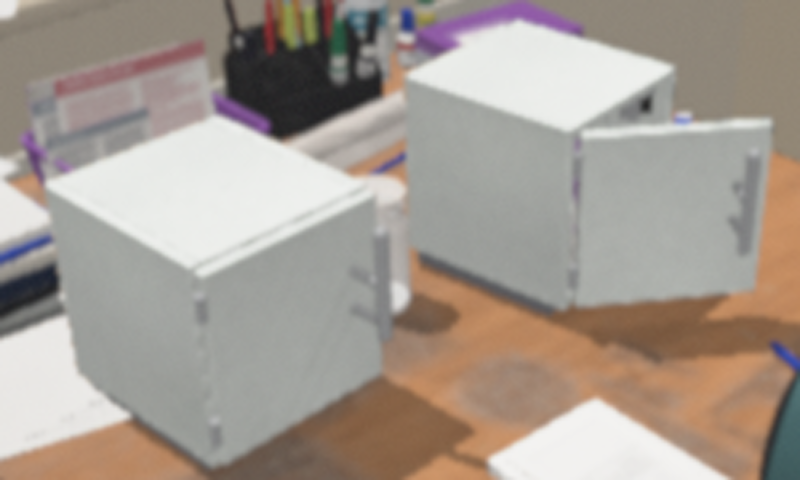

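```bash
cat > h.py <<'E'
import numpy as np, cv2
from scipy.spatial.transform import Rotation as R
from rig import ctrl
def K(m,h=420):
    f=h/2/np.tan(np.radians(m['fovy'])/2); return np.array([[f,0,m['cx']],[0,f,m['cy']],[0,0,1]])
def ray(m,px):
    Rm=R.from_rotvec(m['rvec']).as_matrix(); c=-Rm.T@m['tvec']
    return c, Rm.T@np.linalg.inv(K(m))@np.array([px[0],px[1],1.])
def onz(m,px,z):
    c,d=ray(m,px); return c+d*(z-c[2])/d[2]
def proj(m,P):
    Rm=R.from_rotvec(m['rvec']).as_matrix(); p=K(m)@(Rm@np.array(P)+m['tvec']); return p[:2]/p[2]
E
python3 - <<'E'
from h import *
m=ctrl.camera_model("top")
def za(x,y): return (130+(x+.5)/4-.5, 90+(y+.5)/4-.5)
def zb(x,y): return (300+(x+.5)/5-.5, 190+(y+.5)/5-.5)
def P(n,px,z): print(n,np.round(onz(m,px,z)*1000,1))
P("L handle",za(332,506),.192)
P("L door outer hinge",za(42,441),.197);P("L door outer free",za(387,429),.197)
P("L cab back L",za(52,72),.2);P("L cab back R",za(384,60),.2); P("L cab front L",za(40,416),.2);P("L cab front R",za(387,407),.2)
P("R handle",zb(371,445),.192)
P("R door outer hinge",zb(124,152),.197);P("R outer free",zb(490,408),.197);P("R inner hinge",zb(143,135),.197);P("R inner free",zb(507,385),.197)
P("R cab front L",zb(115,120),.2);P("R cab front R",zb(550,68),.2)
ms=ctrl.camera_model("scene")
def zc(x,y): return (120+(x+.5)/3.2-.5, 130+(y+.5)/3.2-.5)
c,d=ray(ms,zc(382,236)); 
P2=lambda px,z: np.round(onz(ms,px,z)*1000,1)
print("scene L handle top",P2(zc(382,234),.192),"R",P2(zc(752,155),.192))
print(R.from_rotvec(ctrl.sense()['orientation']).as_matrix().round(3))
print(R.from_rotvec(m['rvec']).as_matrix().T@-m['tvec'])
E
```

```text
L handle [572.1 122.9 192. ]
L door outer hinge [606.4 262.5 197. ]
L door outer free [608.5  95.9 197. ]
L cab back L [798.3 265.9 200. ]
L cab back R [800.9  98.  200. ]
L cab front L [618.1 263.1 200. ]
L cab front R [618.7  95.6 200. ]
R handle [ 446.1 -179.   192. ]
R door outer hinge [558.6 -91.4 197. ]
R outer free [ 458.4 -223.   197. ]
R inner hinge [565. -99. 197.]
R inner free [ 466.7 -230.1  197. ]
R cab front L [570.5 -88.2 200. ]
R cab front R [ 587.1 -255.9  200. ]
scene L handle top [560.7 132.4 192. ] R [ 438.5 -166.8  192. ]
[[ 0.291 -0.     0.957]
 [-0.957  0.001  0.291]
 [-0.001 -1.     0.   ]]
[ 0.39723096 -0.00439137  0.98724343]
```

>>> drive_tool([
  [-20,-2,20,0,1],
  [-20,-2,20,0,1],
  [-20,-2,20,0,1],
  [-20,-2,20,0,1],
  [-20,-2,20,0,1],
  [-20,-2,20,0,1],
  [-20,-2,20,0,1],
  [-20,-2,20,0,1],
  [-20,-2,20,0,1],
  [-20,-2,20,0,1],
  [-20,-2,20,0,1],
  [-20,-2,20,0,1],
  [-20,-2,20,0,1],
])

```text
time: 1.23
position: [0.3723, -0.3094, 0.2406]
orientation: [-1.328, 1.0, -0.989]
contact_force: [0.5, 0.7, -0.1]
finger_gap: 0.0929
```

```bash
python3 - <<'E'
from h import *
ms=ctrl.camera_model("scene")
def toc(p): return (p-np.array([120,130])+.5)*3.2-.5
for n,p in dict(Lh=[.5721,.1229,.192],Rh=[.4461,-.179,.192],Lfree=[.6085,.0959,.197],Lhinge=[.6064,.2625,.197],Rfree=[.4584,-.223,.197],RcabFL=[.5705,-.0882,.2]).items():
    print(n,proj(ms,p).round(1),toc(proj(ms,p)).round(0))
E
```

```text
Lh [238.7 199.7] [381. 224.]
Rh [354.9 175.7] [753. 147.]
Lfree [236.7 189. ] [374. 190.]
Lhinge [182.2 214.6] [200. 272.]
Rfree [360.7 167.4] [771. 121.]
RcabFL [297.2 169.3] [568. 127.]
```

>>> drive_tool([
  [-18,0,18,0,1],
  [-18,0,18,0,1],
  [-18,0,18,0,1],
  [-18,0,18,0,1],
  [-18,0,18,0,1],
  [-10,0,14,0,1],
  [0,0,0,0.1,1],
  [0,0,0,0.1,1],
  [0,0,0,0.1,1],
  [0,0,0,0.1,1],
  [0,0,0,0.1,1],
  [0,0,0,0.1,1],
  [0,0,0,0.1,1],
  [0,0,0,0.1,1],
  [0,0,0,0.1,1],
  [0,0,0,0.05,1],
])

```text
time: 2.57
position: [0.4473, -0.1702, 0.2398]
orientation: [-0.794, 1.712, -1.694]
contact_force: [-0.3, 0.4, -0.4]
finger_gap: 0.0933
```

```bash
cat >> h.py <<'E'
def tool():
    s=ctrl.sense(); M=R.from_rotvec(s['orientation']).as_matrix()
    return s,M,np.degrees(np.arctan2(M[1,0],M[0,0]))
def need(P):
    s,M,y=tool(); d=np.array(P)-s['position']; return (M.T@d*1000).round(1)
E
python3 - <<'E'
from h import *
s,M,y=tool(); print(s['position'],y,s['joints'].round(2)); print("need R",need([.4461,-.179,.235]))
m=ctrl.camera_model("wrist"); im=ctrl.read_camera("wrist"); cv2.imwrite("pics/w1.png",im[:,:,::-1])
print(proj(m,[.4461,-.179,.192]),proj(m,[.4584,-.223,.197]))
E
```

```text
[ 0.44725043 -0.17020266  0.23982309] -130.0483267218969 [-0.42 -0.32  1.81  0.01  1.66  1.85]
need R [7.5 4.8 4.8]
[289.65527904 219.76973218] [329.49927614 168.05175705]
```

View pics/w1.png

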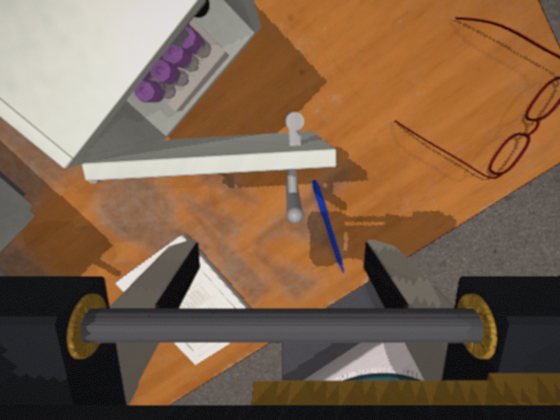

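The wrist view puts the bar top at about (295,214), 5-6 px from the position predicted from the top camera. The door's top strip runs from (85,172) to (335,157). I'll convert the bar position.

```bash
python3 - <<'E'
from h import *
m=ctrl.camera_model("wrist")
for px,z in [((295,214),.192),((335,166),.197),((85,180),.197)]:
    p=onz(m,px,z); print(p.round(4), need([p[0],p[1],.235]))
E
```

```text
[ 0.447  -0.1846  0.192 ] [11.2  4.7  9.1]
[ 0.4571 -0.2266  0.197 ] [36.8  4.3 43.9]
[ 0.5567 -0.0939  0.197 ] [-128.8    4.9   34.5]
```

>>> drive_tool([
  [9,0,7,-0.05,1],
  [0,0,0,0,1],
  [0,18,0,0,1],
  [0,18,0,0,1],
  [0,18,0,0,1],
  [0,18,0,0,1],
  [0,12,0,0,1],
  [0,2,0,0,1],
  [0,0,0,0,1],
])

```text
time: 3.37
position: [0.4463, -0.1796, 0.1507]
orientation: [-0.83, 1.676, -1.658]
contact_force: [-0.4, 0.8, 0.1]
finger_gap: 0.0929
```

```bash
python3 - <<'E'
from h import *
s,M,y=tool(); print(s['position'],y,s['contact_force']); print("need R",need([.4465,-.182,.155]))
im=ctrl.read_camera("wrist"); cv2.imwrite("pics/w2.png",im[:,:,::-1])
E
```

```text
[ 0.44633822 -0.17955223  0.15072164] -127.04807376925689 [-0.35205735  0.7640613   0.06025283]
need R [ 1.8 -4.3  1.6]
```

View pics/w2.png

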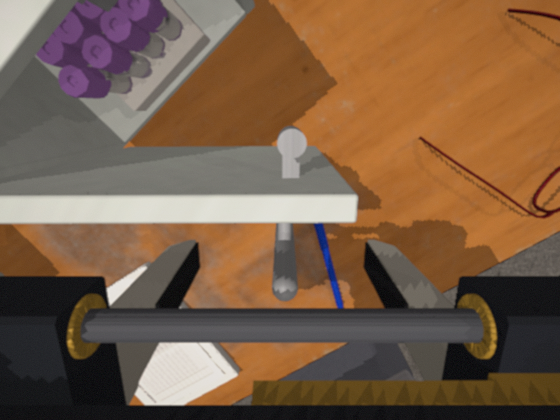

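```bash
python3 - <<'E'
from h import *
m=ctrl.camera_model("wrist")
for px,z in [((286,290),.192),((357,221),.197)]:
    p=onz(m,px,z); print(p.round(4), need([p[0],p[1],.155]))
E
```

```text
[ 0.4465 -0.1847  0.192 ] [ 4.  -4.   3.1]
[ 0.4569 -0.2275  0.197 ] [31.9 -4.4 37.2]
```

The bar lies about 4 mm along x and 3 mm along z from the tool centre, between the fingers. I'll adjust and grip.

>>> drive_tool([
  [3,-4,3,0,1],
  [0,0,0,0,0],
  [0,0,0,0,0],
  [0,0,0,0,0],
  [0,0,0,0,0],
  [0,0,0,0,0],
  [0,0,0,0,0],
  [0,0,0,0,0],
], squeeze=30)

```text
time: 4.08
position: [0.4486, -0.185, 0.16]
orientation: [-0.826, 1.671, -1.662]
contact_force: [-1.0, 0.5, -0.3]
finger_gap: 0.0509
```

>>> drive_tool([
  [0,2,0,0,0],
  [0,0,0,0,0],
  [0,0,0,0,0],
  [0,0,0,0,0],
  [0,0,0,0,0],
  [0,0,0,0,0],
  [0,0,0,0,0],
  [0,0,0,0,0],
])

```text
time: 4.75
position: [0.4495, -0.1839, 0.1575]
orientation: [-0.823, 1.67, -1.659]
contact_force: [-1.7, -1.2, 0.1]
finger_gap: 0.0112
```

Gripped: the gap is 11 mm on the 12 mm bar. Next I'll swing it shut along the arc.

>>> drive_tool([
  [2,0,8,-0.06,0],
  [2,0,11,-0.08,0],
  [2,0,11,-0.08,0],
  [2,0,11,-0.08,0],
  [2,0,11,-0.08,0],
  [2,0,11,-0.08,0],
  [0,0,0,0,0],
])

```text
time: 5.33
position: [0.5032, -0.2223, 0.1575]
orientation: [-1.115, 1.329, -1.323]
contact_force: [3.3, 1.0, 3.0]
finger_gap: 0.011
```

```bash
cat >> h.py <<'E'
def ang(hinge,closed_dir_deg=-90):
    s,M,y=tool(); v=s['position'][:2]-np.array(hinge); a=np.degrees(np.arctan2(v[1],v[0]))
    # handle bearing when closed = closed_dir - atan(35/140)
    return (closed_dir_deg-14.04-a), np.linalg.norm(v)*1000
E
python3 - <<'E'
from h import *
s,M,y=tool(); print(s['position'],y,s['contact_force'],s['ft_torque']); print(ang([.5595,-.0915],-84.35))
E
```

```text
[ 0.50324558 -0.22230672  0.15746418] -99.37218854263725 [3.26540422 0.97073507 2.9956808 ] [ 0.07523556 -0.18867376 -0.19426012]
(np.float64(14.880486976182198), np.float64(142.3901569708158))
```

>>> drive_tool([
  [2,0,9,-0.06,0],
  [2,0,9,-0.06,0],
  [2,0,9,-0.06,0],
  [2,0,9,-0.06,0],
  [1,0,7,-0.03,0],
])

```text
time: 5.75
position: [0.5434, -0.232, 0.1572]
orientation: [-1.251, 1.134, -1.115]
contact_force: [-31.7, 9.3, 11.7]
finger_gap: 0.0114
```

```bash
python3 - <<'E'
from h import *
s,M,y=tool(); print(s['position'],y,s['contact_force'],s['ft_torque']); print(ang([.5595,-.0915],-84.35))
E
```

```text
[ 0.54341162 -0.2319629   0.15718854] -83.56601713810855 [-31.72509361   9.25298832  11.74614373] [1.38307778 5.26006061 0.06044974]
(np.float64(-1.855914119941204), np.float64(141.3812696572104))
```

>>> drive_tool([
  [0,0,0,0,0],
  [0,0,0,0,0],
  [0,0,0,0,0],
])

```text
time: 6.0
position: [0.5441, -0.2316, 0.1572]
orientation: [-1.25, 1.135, -1.115]
contact_force: [2.0, -0.8, -0.0]
finger_gap: 0.0109
```

```bash
python3 - <<'E'
from h import *
s,M,y=tool(); print(s['position'],y,s['contact_force'],s['ft_torque']); print(ang([.5595,-.0915],-84.35))
im=ctrl.read_camera("top"); cv2.imwrite("pics/t1.png",im[:,:,::-1])
b=im[120:260,290:430,::-1]; cv2.imwrite("pics/t1z.png",cv2.resize(b,None,fx=4,fy=4,interpolation=cv2.INTER_CUBIC))
E
```

```text
[ 0.54410862 -0.23160502  0.15723498] -83.5969197968647 [ 1.99257959 -0.81744591 -0.00517776] [-0.1497807  -0.33235036 -0.14157957]
(np.float64(-2.1208514084964776), np.float64(140.9479045103138))
```

View pics/t1.png

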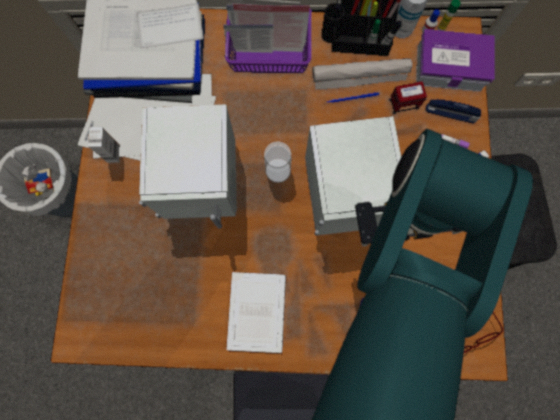

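The door looks shut, although the arm hides its free edge. I'll release, lift, and look again.

>>> drive_tool([
  [0,0,0,0,1],
  [0,0,0,0,1],
  [0,0,0,0,1],
  [0,0,0,0,1],
  [0,0,0,0,1],
  [0,0,0,0,1],
  [0,0,0,0,1],
  [0,-15,0,0,1],
  [0,-20,0,0,1],
  [0,-20,0,0,1],
  [0,-20,0,0,1],
  [0,-10,0,0,1],
  [0,0,-20,0,1],
  [0,0,-20,0,1],
])

```text
time: 7.22
position: [0.5039, -0.2369, 0.2507]
orientation: [-1.251, 1.136, -1.115]
contact_force: [-0.9, -0.7, -0.6]
finger_gap: 0.0924
```

```bash
python3 - <<'E'
from h import *
s,M,y=tool(); print(s['position'],y,s['contact_force'])
im=ctrl.read_camera("wrist"); cv2.imwrite("pics/w3.png",im[:,:,::-1])
E
```

```text
[ 0.50388795 -0.23691489  0.25072726] -83.64359982262249 [-0.88090015 -0.71650795 -0.61945082]
```

View pics/w3.png

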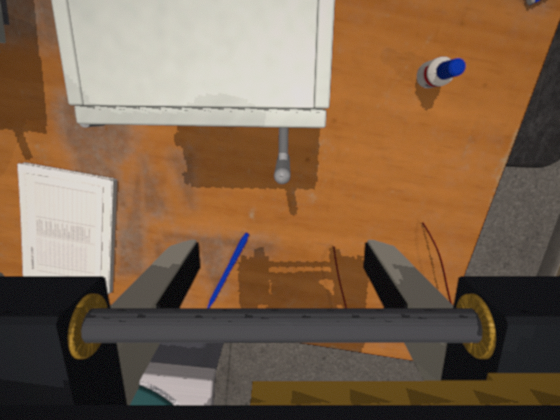

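The door's top strip (75-325, rows 107-126) is parallel and flush with the cabinet front, so it is shut. Next is the left cabinet.

>>> drive_tool([
  [-20,0,4,0,1],
  [-27,0,6,0,1],
  [-27,0,6,0,1],
  [-27,0,6,0,1],
  [-27,0,6,0,1],
  [-27,0,6,0,1],
  [-27,0,6,0,1],
  [-27,0,6,0,1],
  [-27,0,6,0,1],
  [-27,0,6,0,1],
  [-27,0,6,0,1],
  [-27,0,6,0,1],
  [-27,0,6,0,1],
  [-20,0,4,0.1,1],
  [-10,0,0,0,1],
  [0,0,0,0,1],
])

```text
time: 8.6
position: [0.5401, 0.1596, 0.2659]
orientation: [-1.199, 1.21, -1.198]
contact_force: [0.3, 0.6, -0.3]
finger_gap: 0.093
```

```bash
python3 - <<'E'
from h import *
s,M,y=tool(); print(s['position'],y,s['contact_force'],s['joints'].round(2)); print("need",need([.5721,.1229,.25]))
m=ctrl.camera_model("wrist"); print(proj(m,[.5721,.1229,.192]))
im=ctrl.read_camera("wrist"); cv2.imwrite("pics/w4.png",im[:,:,::-1])
E
```

```text
[0.54012544 0.15960567 0.26590071] -89.7613925285559 [ 0.27545481  0.61748265 -0.32599982] [ 0.24 -0.14  1.62  0.01  1.66  1.8 ]
need [37.  15.5 31.8]
[328.52824477 173.91799325]
```

View pics/w4.png

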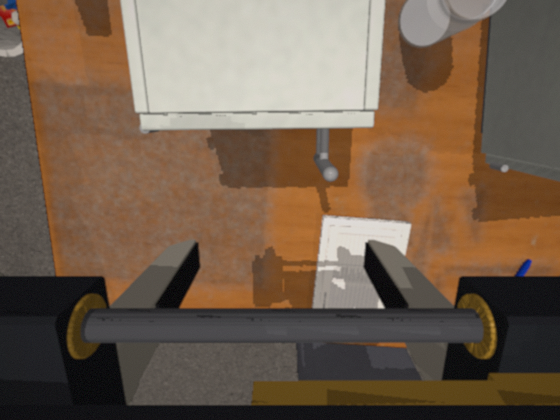

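The bar top is at (330,173), within 1.5 px of the prediction. I'll move over it and go down.

>>> drive_tool([
  [19,0,17,0,1],
  [19,0,16,0,1],
  [0,0,0,0,1],
  [0,20,0,0,1],
  [0,20,0,0,1],
  [0,20,0,0,1],
  [0,20,0,0,1],
  [0,18,0,0,1],
  [0,6,0,0,1],
  [0,0,0,0,1],
])

```text
time: 9.48
position: [0.5743, 0.1086, 0.1611]
orientation: [-1.204, 1.195, -1.191]
contact_force: [0.2, -0.1, 0.6]
finger_gap: 0.0931
```

```bash
python3 - <<'E'
from h import *
s,M,y=tool(); print(s['position'],y,s['contact_force']); print("need",need([.5721,.1225,.156]))
im=ctrl.read_camera("wrist"); cv2.imwrite("pics/w5.png",im[:,:,::-1])
E
```

```text
[0.57432842 0.1086039  0.16112089] -88.947363132243 [ 0.15326337 -0.14696234  0.58888543]
need [-13.9   5.3  -2. ]
```

View pics/w5.png

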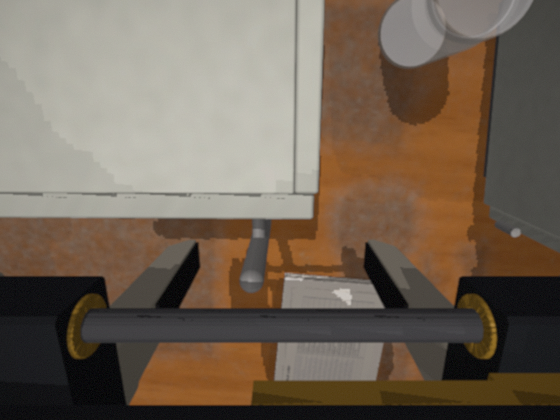

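The bar top is at (252,280), between the fingers but off-centre. The move overran to y = 0.1086, so I'll shift about -13 mm in x and then grip.

>>> drive_tool([
  [-12,3,-1,0,1],
  [0,0,0,0,0],
  [0,0,0,0,0],
  [0,0,0,0,0],
  [0,0,0,0,0],
  [0,0,0,0,0],
  [0,0,0,0,0],
  [0,0,0,0,0],
  [0,0,0,0,0],
  [0,0,0,0,0],
  [0,0,0,0,0],
  [0,0,0,0,0],
  [0,0,0,0,0],
  [0,0,0,0,0],
  [0,0,0,0,0],
], squeeze=40)

```text
time: 10.78
position: [0.5748, 0.1234, 0.1647]
orientation: [-1.196, 1.19, -1.189]
contact_force: [0.2, -6.7, 1.8]
finger_gap: 0.0111
```

```bash
python3 - <<'E'
from h import *
s,M,y=tool(); print(s['position'],y,s['contact_force'],s['joints'].round(2))
E
```

```text
[0.57484406 0.12335428 0.16472709] -88.80858752043027 [ 0.24338306 -6.72251864  1.76332009] [ 0.16 -0.07  1.71  0.01  1.48  1.71]
```

```bash
cat > arc.py <<'E'
from h import *
import sys
H=np.array([.6085,.2625]); P0=np.array([.5735,.1230])
def rows(th0,dth,n,turn):
    s,M,y=tool(); yaw=np.radians(y); p=s['position'][:2]; out=[]
    for k in range(1,n+1):
        a=-(th0+k*dth); v=P0-H; q=H+np.array([np.cos(a)*v[0]-np.sin(a)*v[1],np.sin(a)*v[0]+np.cos(a)*v[1]])
        d=(q-p)*1000; x=np.array([np.cos(yaw),np.sin(yaw)]); z=np.array([-np.sin(yaw),np.cos(yaw)])
        out.append((d@x,d@z)); p=q; yaw-=turn
    return np.round(out,1)
def theta():
    s,M,y=tool(); v=s['position'][:2]-H; v0=P0-H
    return np.arctan2(v0[1],v0[0])-np.arctan2(v[1],v[0]) if v[1]<0 else (np.arctan2(v0[1],v0[0])-np.arctan2(v[1],v[0]))%(2*np.pi)
if __name__=="__main__":
    s,M,y=tool(); th=theta(); print("theta",th,"R",np.linalg.norm(s['position'][:2]-H),"yaw",y,s['position'],s['contact_force'],s['finger_gap'],s['joints'].round(2))
    print(rows(th,float(sys.argv[1]),int(sys.argv[2]),float(sys.argv[3])).tolist())
E
python3 arc.py 0.07 6 0.04
```

```text
theta -0.008504294152432035 R 0.1431581446219557 yaw -88.80858752043027 [0.57484406 0.12335428 0.16472709] [ 0.24338306 -6.72251864  1.76332009] 0.011111371616713649 [ 0.16 -0.07  1.71  0.01  1.48  1.71]
[[-2.3, -9.8], [-3.2, -9.5], [-3.5, -9.4], [-3.8, -9.3], [-4.0, -9.2], [-4.3, -9.1]]
```

>>> drive_tool([
  [-2,0,-10,0.04,0],
  [-3,0,-10,0.04,0],
  [-4,0,-10,0.04,0],
  [-4,0,-9,0.04,0],
  [-4,0,-9,0.04,0],
  [-4,0,-9,0.04,0],
], squeeze=50)

```text
time: 11.28
position: [0.5213, 0.1471, 0.1647]
orientation: [-1.065, 1.37, -1.375]
contact_force: [7.4, 3.9, -2.1]
finger_gap: 0.0109
```

```bash
python3 arc.py 0.08 8 0.045
```

```text
theta 0.40121129052525095 R 0.14461294472772246 yaw -103.28685402955227 [0.52132416 0.14711683 0.16474671] [ 7.39187897  3.90514174 -2.10464703] 0.010878610588368613 [ 0.22 -0.17  1.81  0.01  1.48  2.03]
[[-5.8, -10.0], [-5.4, -10.1], [-5.8, -10.0], [-6.1, -9.7], [-6.4, -9.5], [-6.8, -9.3], [-7.1, -9.1], [-7.4, -8.8]]
```

The door is past its catch, at about 0.40 rad, and still gripped. I'll continue.

>>> drive_tool([
  [-6,0,-10,0.045,0],
  [-5,0,-10,0.045,0],
  [-6,0,-10,0.045,0],
  [-6,0,-10,0.045,0],
  [-6,0,-10,0.045,0],
  [-7,0,-9,0.045,0],
  [-7,0,-9,0.045,0],
])

```text
time: 11.87
position: [0.4716, 0.2097, 0.1647]
orientation: [-0.862, 1.603, -1.614]
contact_force: [1.1, -2.1, -0.4]
finger_gap: 0.011
```

```bash
python3 arc.py 0.06 6 0.03
```

```text
theta 0.9567600001610992 R 0.14673280527700436 yaw -122.5441818391303 [0.47160247 0.2096835  0.16467348] [ 1.08795518 -2.09439387 -0.38403453] 0.011002915920702742 [ 0.37 -0.23  1.86 -0.    1.49  2.51]
[[-7.7, -5.1], [-5.5, -6.6], [-5.7, -6.5], [-5.9, -6.3], [-6.1, -6.1], [-6.3, -5.9]]
```

>>> drive_tool([
  [-7,0,-6,0.03,0],
  [-6,0,-7,0.03,0],
  [-6,0,-7,0.03,0],
  [-6,0,-6,0.03,0],
  [-4,0,-4,0.0,0],
  [0,0,0,0,0],
  [0,0,0,0,0],
])

```text
time: 12.45
position: [0.4609, 0.2515, 0.1647]
orientation: [-0.78, 1.689, -1.704]
contact_force: [1.0, -2.4, 0.4]
finger_gap: 0.0106
```

```bash
python3 arc.py 0.06 1 0.0
```

```text
theta 1.2504274417611092 R 0.1480212924987495 yaw -129.87445001043332 [0.46088981 0.25147567 0.16465701] [ 1.01788074 -2.39868602  0.410954  ] 0.010592726104331852 [ 0.46 -0.2   1.84 -0.01  1.49  2.72]
[[-9.3, -2.8]]
```

Opening is about 1.25 rad (72°). I'll open the jaws only partway, to stay clear of the door face, and lift.

>>> drive_tool([
  [0,0,0,0,0.35],
  [0,0,0,0,0.35],
  [0,0,0,0,0.35],
  [0,0,0,0,0.35],
  [0,0,0,0,0.35],
  [0,-8,0,0,0.35],
  [0,-15,0,0,0.35],
  [0,-20,0,0,0.35],
  [0,-20,0,0,0.35],
  [0,-20,0,0,0.35],
  [0,-20,0,0,0.35],
  [0,0,0,0,0.35],
])

```text
time: 13.45
position: [0.459, 0.2498, 0.2745]
orientation: [-0.781, 1.689, -1.702]
contact_force: [0.8, -0.4, 0.2]
finger_gap: 0.0328
```

```bash
python3 - <<'E'
from h import *
s,M,y=tool(); print(s['position'],s['contact_force'],s['finger_gap'])
for n in ["wrist","top","scene"]: cv2.imwrite(f"pics/{n}6.png",ctrl.read_camera(n)[:,:,::-1])
E
```

```text
[0.45903938 0.24975506 0.27446316] [ 0.78110201 -0.40406979  0.23938997] 0.03279138381921694
```

View pics/wrist6.png

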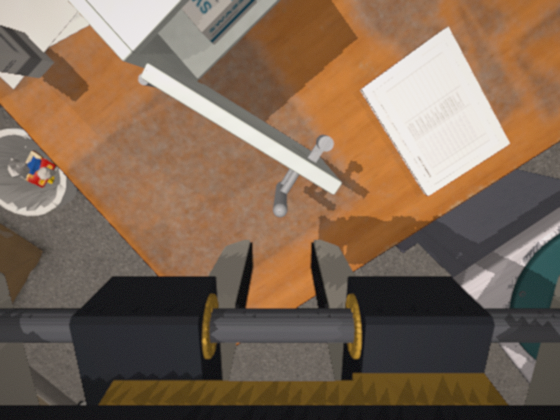

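View pics/top6.png

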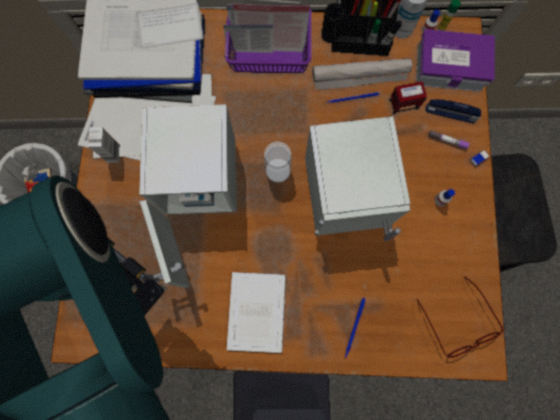

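View pics/scene6.png

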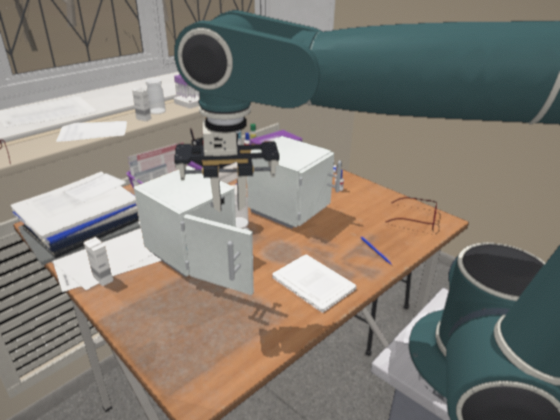

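The right door's strip looks flush in the top view (315-405, row ~222). The left door stands wide open (150,205)-(180,283), and the gripper is clear above it. I'll check both angles numerically.

```bash
python3 - <<'E'
from h import *
m=ctrl.camera_model("wrist")
a=onz(m,(150,66),.197);b=onz(m,(341,184),.197); d=b-a
print("L door dir",np.degrees(np.arctan2(d[1],d[0])),np.linalg.norm(d))
im=cv2.imread("pics/top6.png")[190:245,300:420]; cv2.imwrite("pics/t6z.png",cv2.resize(im,None,fx=6,fy=6,interpolation=cv2.INTER_CUBIC))
E
```

```text
L door dir -161.20699657899354 0.15997644108504994
```

View pics/t6z.png

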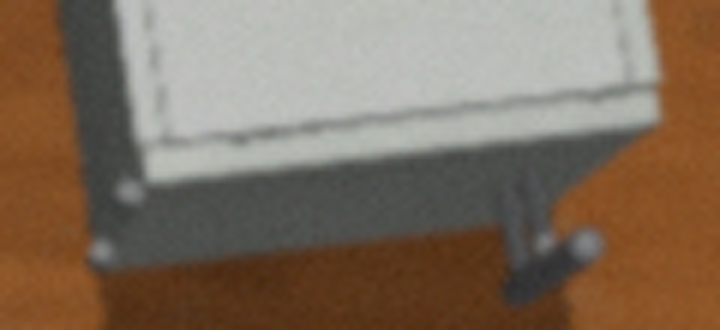

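The right door's strip keeps an even width (about 38 zoomed px) and a thin seam from end to end, so it is flush. The left door measures about 72° open. Handing in.

```bash
python3 - <<'E'
from rig import ctrl
print(ctrl.close_job()); s=ctrl.sense(); print(s['time'],s['contact_force'],s['position'])
E
```

```text
the job is handed in; nothing more can be done
None
the job is handed in; nothing more can be done
```

Both doors are done and the job is handed in, at about 13.6 s of the 51 s allowed; no verdict came back.

- **Tube cabinet (right):** I gripped the handle of the open door and swung it shut along its arc to the stop. Force peaked at about 32 N along x (35 N in all) and fell to 2 N once the push ended. My hinge estimate put the handle about 2° past shut, which I took as error in the estimate. The wrist view just after release and the top view at the end both show the door flush, with an even seam.
- **Swab cabinet (left):** I gripped the handle of the shut door, pulled it past its catch and swung it open. The arm's position gave 1.25 rad (71.6°) and the wrist picture about 72°, inside the 60–90° you asked for.
- **Robot:** the gripper released, rose to z = 0.27 m above everything and read under 1 N of outside force. No check failed. I could not measure the door speeds directly.

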